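# Bring the red-lidded sample jar to the front of the drawer carousel

## Task

In the goods-inwards store, pull the drawer of the blue sample cabinet all the way out by its handle, then turn the jar carousel inside it until the jar with the red lid stands at the front, in line with the yellow mark in the middle of the drawer's front panel. Finish while holding the carousel still there with the gripper: do not let go. Leave the other things on the bench where they are.

Things in the scene. Friction and masses are not known exactly. Their poses are not given: they have to be found in the camera images.
- cabinet_front (a point): blue cabinet standing on the bench, 260 x 260 mm, 155 high, with a clear window in its top; fixed. This point: middle of its top's front edge, axes of the cabinet: its front faces its own -x, z up. The drawer slides out along the cabinet's -x
- drawer (a joint): how far the drawer is out, m: 0 closed, 0.19 at the stop (fully out). It runs stiffly (about 3 N) and stays where it is left; it may start slightly ajar
- drawer_handle (a point): middle of the drawer's handle: a horizontal round steel bar, 12 mm thick, 110 long, along the cabinet's y, 130 mm above the bench, its centre line 40 mm in front of the drawer's panel; a 34 mm gap behind it, open above and below (end posts only). The panel's top edge is 143 mm above the bench. Axes as the cabinet's
- carousel: black disc 176 mm across in the drawer, on an upright bearing: turns freely either way (0.025 N m friction), no stops, stays where left. Carries five fixed jars and, on its axis, a bar knob. Origin on the axis, at the disc's underside, 28 mm above the bench. The red jar lies on its own -x: the jar is at the front when its axes are parallel to the cabinet's
- carousel_grip (a point): on the carousel's axis, at the height to grip its knob, 122 mm above the bench: a black bar 50 mm long (carousel's x), 14 thick (its y), standing clear above the jars, from 100 to 140 mm above the bench. The axis is 155 mm behind the handle's centre line; drawer fully out, it is 90 mm in front of the cabinet. Axes as the carousel's
- red_jar (a point): centre of the top of the red lid, 86 mm above the bench, 62 mm from the carousel's axis along its -x. Red lid and red band; the other four jars have white lids. Jars are 37 mm across and 50 tall, fixed at 72 degree steps, all 62 mm from the axis
- front_spot (a point): point of the drawer where the red lid's centre belongs: 62 mm straight in front of the carousel's axis, 86 mm above the bench, in line with the yellow stripe (12 mm wide) on the middle of the drawer's front panel. Moves with the drawer
- bottle: white bottle, 52 mm across, 115 tall, blue cap, beside the cabinet; origin at its underside
- screwdriver: orange-handled screwdriver, 190 mm long, lying beside the open path of the drawer; origin at the underside, mid-length
- tape_roll: cardboard-coloured ring, 64 mm across, 24 high, lying beside the cabinet; origin at its underside
- carton: closed cardboard carton 130 x 110 x 90 mm; origin at its underside
- parts_bin: empty green open bin 150 x 110 x 60 mm; origin at its underside
- mug: white mug, 80 mm across, 90 tall; origin at its underside
- filter: white filter cartridge with a blue band, 60 mm across, 90 tall, standing; origin at its underside

How it is judged:
On the way, in this order (a step that is already met when the one before it is completed fails the run):
1. the drawer is pulled fully out (at least 172 of its 190 mm) (value of joint drawer above 0.172 m), for 0.2 s.
2. the red jar is at the front mark and the carousel is held there by the gripper (value of joint drawer above 0.172 m and horizontal distance between red_jar and front_spot below 0.009 m and contact force between the fingers and carousel above 0.5 N), for 0.2 s.
At the end, for the whole second after the job is handed in: The drawer is at least 172 mm out of its 190 mm, the red lid's centre is within 9 mm (horizontally) of the front spot, the carousel is at rest (under 0.1 rad/s), and the gripper's fingers hold or press it with at least 0.5 N (all of step 2 and angular speed of carousel below 0.1 rad/s); the arm keeps its last pose, push and grip.
It fails at once if one of the other things on the bench is moved by more than 30 mm (distance of any of bottle, screwdriver, tape_roll, carton, parts_bin, mug, filter from where it was at the start of the episode above 0.03 m).
It also fails if it takes over 72 s, if anything falls off the work surface, if the arm or the gripper's body presses on something with over 40 N, if the wrist force passes 120 N, or if a joint passes its speed limit or range.

## Robot

A 6-joint arm with a two-finger parallel gripper is mounted at the origin on the work surface. World frame = base frame: x ahead of the robot, y to its left, z up, the work surface at z = 0. Lengths are in m, angles in rad, forces in N, time in s.
With the tool pointing down it reaches from about 0.3 to 0.775 m from the base axis. Payload 14.6 kg.
Tool frame: the origin (TCP) lies midway between the tips of the shut fingers; the grasp point (between the pads) lies 19 mm behind it (ctrl.grip_depth is the distance from the TCP to the grasp point, in m); z points along the fingers, x is the direction in which the jaws open and shut, and the axes are right-handed (so a half turn about z gives the same grasp; the last joint's range is limited). The gripper opens to 94 mm and grips with 3 to 60 N. Pads are 16 mm wide; open, the fingers measure 119 mm over their backs; the gripper's body (75 mm by 177 mm) begins 78 mm behind the grasp point.
Start: joints at [-1.179, 0.3, 1.521, -0, 1.321, -0.067], TCP at [0.244, -0.493, 0.205] pointing down, gripper open.
Joint ranges: [-3.03, 3.03], [-0.79, 2.21], [0.23, 2.52], [-1.04, 4.18], [0, 3.07], [-2.55, 2.55]. Speed limits (rad/s): [2.22, 2.22, 2.57, 3.14, 3.14, 3.14].

## Interface

Orientations are given as [roll, pitch, yaw] about the fixed x, y, z axes, in that order (R = Rz(yaw) Ry(pitch) Rx(roll)).
In Python, from station import ctrl gives the robot as it stands.
- The arm moves only by the tool play_rows, never from a script. Its argument "steps" is a list that holds one entry, the list of rows, each a list of 7 numbers: the shift along the tool's x, y, z in cm, then the turn, a rotation vector about the tool's x, y, z in rad, then the opening, from 0 (shut) to 1 (fully open). In form: [[[x, y, z, ax, ay, az, hand], ...]]. A call has 1 to 20 rows; each row is the pose to reach, as a shift and turn from the pose measured when the call began, along the tool's axes at that moment; what a row does not reach only later rows make up. A row lasts 1/12 s, in which the tool goes at most 41.7 mm and 7.16 degrees, less where a joint would pass 70% of its speed; a pose out of reach is approached as far as the arm can. A call with a gripper value outside its range is refused whole. The fingers move at their own pace and stop on an object; "force" is the grip in N (left out, the last holds). Time passes only in rows, so rows that repeat a pose let the fingers close. It gives the time, the measured TCP pose, the force and the opening at its end, in the units of the state.
- ctrl.get_obs(): the state, without advancing time (a new reading comes with each control period).
- ctrl.camera(name): name is "scene" or "top" or "wrist"; returns a dict with "frame" (420x560x3 uint8, blue, green, red), "fovy" (degrees; the focal length in pixels is half the picture's height over the tangent of half this angle, whatever the lens; pixels are square), "cx", "cy" (the principal point, pixels), "world_to_cam" (4x4, takes a point from world to camera coordinates). Camera axes: x right, y up, looking along -z (the intrinsics and any distortion apply to the point x, -y, -z); pixel columns grow to the right and rows downward; lengths in m; the calibration is good to about 2 mm. A picture is of the moment at which its call begins. There is no depth.
- ctrl.hand_in(): hands the job in, once; it reports no verdict.
The state is a dict: "time_s": time; "qpos": joint angles; "joint_vel": joint speeds; "tau": joint torques, N m; "ee_pos": TCP position; "eef_rot": TCP orientation; "force": force on the tool from outside, world axes, zero at the start; "moment": the same for the moment, N m; "grip_width": finger opening in m.
Only numpy, scipy, OpenCV 4.12 (cv2) and the standard library are available. Lean on these libraries where they do the work, as an engineer would, in place of code of your own. Each camera call takes 0.05 s, during which the arm holds its last target. There are 200 camera calls.

## Working session

There is one attempt and no reset: what is moved stays moved. The work goes in short steps, Python scripts to look and compute and a tool call to move; the robot and the scene stay as the last step left them, time stands still between calls to the robot, and variables do not carry over. Pictures are saved under pics/ and viewed, about 8 in all and at most 12, crops included, and the job is handed in when it is done.

Besides the shell and the picture viewer there is one more tool, called as a command line: name --argument value ..., lists and objects as JSON in quotes. play_rows: Moves the arm, as the interface text tells. Its arguments: {"type":"object","properties":{"steps":{"type":"array"},"force":{"type":"number"}},"required":["steps"]}

```bash
mkdir -p pics; ls; cat > h.py <<'E'
import numpy as np, cv2
from station import ctrl
from scipy.spatial.transform import Rotation as R
def snap(n,f):
    c=ctrl.camera(n); cv2.imwrite(f'pics/{f}.png',c['frame']); np.savez(f'pics/{f}.npz',**{k:c[k] for k in('fovy','cx','cy','world_to_cam')}); print({k:c[k] for k in c if k!='frame'}); return c
def ray(f,u,v,z):
    c=np.load(f'pics/{f}.npz'); fl=210/np.tan(np.radians(float(c['fovy']))/2); T=np.linalg.inv(c['world_to_cam'])
    d=T[:3,:3]@np.array([(u-c['cx'])/fl,-(v-c['cy'])/fl,-1]); o=T[:3,3]; return o+d*(z-o[2])/d[2]
def proj(f,p):
    c=np.load(f'pics/{f}.npz'); fl=210/np.tan(np.radians(float(c['fovy']))/2); q=c['world_to_cam']@np.r_[p,1]
    return np.array([c['cx']+fl*q[0]/-q[2], c['cy']-fl*q[1]/-q[2]])
def totool(p,yaw=None):
    o=ctrl.get_obs(); return o
E
python3 - <<'E'
from h import *
snap('top','t1'); snap('scene','s1'); print(ctrl.get_obs(), ctrl.grip_depth)
E
```

```text
pics
{'fovy': 50.19568399201232, 'cx': 284.9775962475904, 'cy': 207.3870093915658, 'world_to_cam': array([[-5.81934409e-05, -9.99952502e-01,  9.74631350e-03,
        -1.68994873e-02],
       [ 9.87485288e-01,  1.47963977e-03,  1.57704208e-01,
        -6.11110803e-01],
       [-1.57711139e-01,  9.63351854e-03,  9.87438298e-01,
        -1.44394133e+00],
       [ 0.00000000e+00,  0.00000000e+00,  0.00000000e+00,
         1.00000000e+00]])}
{'fovy': 50.51385237391062, 'cx': 280.6222582450039, 'cy': 212.89433099132086, 'world_to_cam': array([[-0.7629813 ,  0.64639588,  0.00564708,  0.45807845],
       [-0.36553247, -0.43863291,  0.82096723,  0.1164263 ],
       [ 0.53314683,  0.62431845,  0.57094739, -1.87792731],
       [ 0.        ,  0.        ,  0.        ,  1.        ]])}
{'time_s': 0.1, 'qpos': array([-1.17859652e+00,  3.00463631e-01,  1.52146893e+00, -5.56209502e-05,
        1.32068119e+00, -6.65888320e-02]), 'joint_vel': array([ 0.00012228, -0.00217697,  0.00120868, -0.00074147,  0.0002806 ,
       -0.00126503]), 'tau': array([ 1.07043561e-03, -5.32642722e+01, -3.53285050e+01,  7.09787384e-02,
        2.35055108e-02, -4.62749676e-05]), 'ee_pos': array([ 0.24348293, -0.49293321,  0.20493786]), 'eef_rot': array([-3.14157847e+00,  1.02241970e-03, -1.11199388e+00]), 'force': array([-0.22325071,  0.20262505, -0.07429286]), 'moment': array([-0.07569365,  0.02848673,  0.01162045]), 'grip_width': 0.09393139402722495} 0.0188
```

View pics/t1.png

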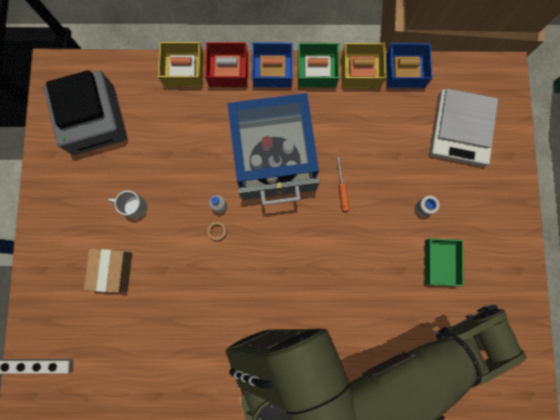

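View pics/s1.png

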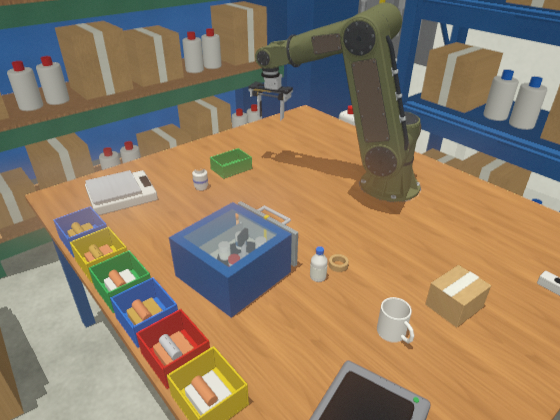

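The top view shows the cabinet around (272,140), handle at about (281,196), red lid at (266,143). The drawer is slightly ajar. The screwdriver is at (343,190), and the bottle and tape are at (217,205) and (216,231). I'll take a magnified crop to get accurate pixels.

```bash
python3 - <<'E'
from h import *
a=cv2.imread('pics/t1.png')[85:245,195:365]; cv2.imwrite('pics/t1c.png',cv2.resize(a,None,fx=3.75,fy=3.75,interpolation=cv2.INTER_CUBIC))
E
```

```text
(no output)
```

View pics/t1c.png

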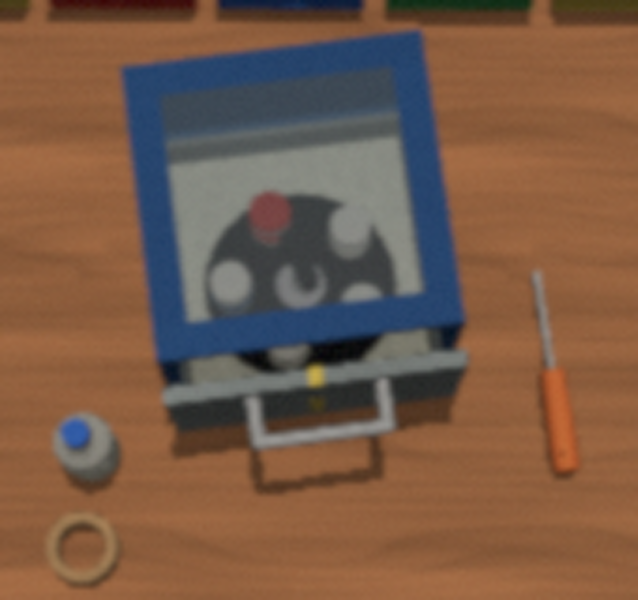

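The crop shows the handle bar running from (255,441) to (393,429) and the yellow mark at (316,376). The cabinet's top corners are at (124,68), (421,33), (163,362) and (462,322).

```bash
python3 - <<'E'
from h import *
def P(u,v,z): return ray('t1',195+u/3.75-.37,85+v/3.75-.37,z)
bl,br,fl,fr=[P(*q,.155) for q in((124,68),(421,33),(163,362),(462,322))]
for n,a,b in(('back',bl,br),('front',fl,fr),('left',bl,fl),('right',br,fr)): print(n,np.linalg.norm(a-b))
xd=(bl+br-fl-fr); yd=bl-br+fl-fr
print('yaw',np.degrees(np.arctan2(xd[1],xd[0])),np.degrees(np.arctan2(-yd[0],yd[1])))
print('front mid',(fl+fr)/2)
h1,h2=P(255,441,.13),P(393,429,.13);print('handle',(h1+h2)/2,np.linalg.norm(h1-h2)); 
print('mark',P(316,376,.143))
print('red',P(270,214,.086))
print('tape',P(83,548,.02),'screw',P(566,470,.02),P(537,272,.01),'bottle',P(75,433,.115))
yaw=np.arctan2(xd[1],xd[0]);x=np.array([np.cos(yaw),np.sin(yaw),0]);m=(fl+fr)/2;m[2]=.13
print('dirs',x,'drawer open est',-((h1+h2)/2-m)@x)
print('lat',((h1+h2)/2-m)@np.array([-x[1],x[0],0]))
E
```

```text
back 0.2562196421048716
front 0.251316572385723
left 0.2594155426558828
right 0.2566757118753117
yaw 7.77151545135313 7.618581060578197
front mid [0.69394767 0.00612831 0.155     ]
handle [ 0.61967443 -0.00328123  0.13      ] 0.11645574841123066
mark [0.66753633 0.00355205 0.143     ]
red [0.82596101 0.04482088 0.086     ]
tape [0.53579252 0.21250523 0.02      ] screw [ 0.60713764 -0.22243272  0.02      ] [ 0.79467644 -0.20091242  0.01      ] bottle [0.62367161 0.20805741 0.115     ]
dirs [0.99081519 0.13522301 0.        ] drawer open est 0.07486344604569
lat 0.0007203292465923595
```

play_rows --steps '[[[-27.2, -55.4, 0, 0, 0, -1.246, 0.5], [-27.2, -55.4, 0, 0, 0, -1.246, 0.5], [-27.2, -55.4, 0, 0, 0, -1.246, 0.5], [-27.2, -55.4, 0, 0, 0, -1.246, 0.5], [-27.2, -55.4, 0, 0, 0, -1.246, 0.5], [-27.2, -55.4, 0, 0, 0, -1.246, 0.5], [-27.2, -55.4, 0, 0, 0, -1.246, 0.5], [-27.2, -55.4, 0, 0, 0, -1.246, 0.5], [-27.2, -55.4, 0, 0, 0, -1.246, 0.5], [-27.2, -55.4, 0, 0, 0, -1.246, 0.5], [-27.2, -55.4, 0, 0, 0, -1.246, 0.5], [-27.2, -55.4, 0, 0, 0, -1.246, 0.5], [-27.2, -55.4, 0, 0, 0, -1.246, 0.5], [-27.2, -55.4, 0, 0, 0, -1.246, 0.5], [-27.2, -55.4, 0, 0, 0, -1.246, 0.5], [-27.2, -55.4, 0, 0, 0, -1.246, 0.5], [-27.2, -55.4, 0, 0, 0, -1.246, 0.5], [-27.2, -55.4, 0, 0, 0, -1.246, 0.5], [-27.2, -55.4, 0, 0, 0, -1.246, 0.5], [-27.2, -55.4, 0, 0, 0, -1.246, 0.5]]]'

```text
time_s: 1.77
ee_pos: [0.6193, -0.0048, 0.2056]
eef_rot: [-3.141, 0.0, 0.133]
force: [-0.9, -0.3, -0.7]
grip_width: 0.047
```

```bash
python3 - <<'E'
from h import *
o=ctrl.get_obs();print(o['ee_pos'],o['eef_rot'],o['qpos'],o['grip_width'])
snap('wrist','w1'); print(proj('w1',[.62,-.003,.13]),proj('w1',o['ee_pos']))
E
```

```text
[ 0.61933918 -0.00481433  0.20555833] [-3.14071638e+00  5.21261949e-05  1.32500207e-01] [-6.72724997e-02  4.56328701e-01  1.30706922e+00  8.64451631e-04
  1.37841979e+00 -1.99938056e-01] 0.04697462519418087
{'fovy': 64.31589967195505, 'cx': 273.6511245995934, 'cy': 207.63942047443447, 'world_to_cam': array([[ 9.91341753e-01,  1.31306081e-01, -4.91799536e-04,
        -6.13557862e-01],
       [-1.26238939e-01,  9.52041668e-01, -2.78712026e-01,
         1.10857087e-01],
       [-3.61283702e-02,  2.76360953e-01,  9.60374596e-01,
        -3.68171402e-01],
       [ 0.00000000e+00,  0.00000000e+00,  0.00000000e+00,
         1.00000000e+00]])}
[274.42325517 215.78430215] [273.11123589 257.79869662]
```

View pics/w1.png

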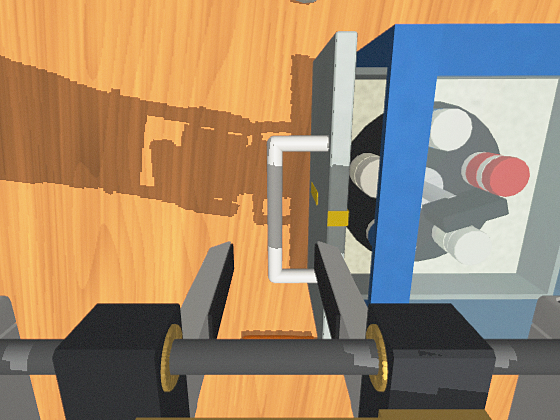

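Wrist view: the bar's centre line is at column 275, rows 143–277, within 2 mm of the prediction. Next I lower onto it, grip and pull.

play_rows --steps '[[[0.1, -0.2, 0, 0, 0, 0, 0.38], [0.1, -0.2, 0, 0, 0, 0, 0.38], [0.1, -0.2, 2, 0, 0, 0, 0.38], [0.1, -0.2, 4, 0, 0, 0, 0.38], [0.1, -0.2, 6, 0, 0, 0, 0.38], [0.1, -0.2, 8, 0, 0, 0, 0.38], [0.1, -0.2, 9.5, 0, 0, 0, 0.38], [0.1, -0.2, 9.5, 0, 0, 0, 0.38], [0.1, -0.2, 9.5, 0, 0, 0, 0.1], [0.1, -0.2, 9.5, 0, 0, 0, 0], [0.1, -0.2, 9.5, 0, 0, 0, 0], [0.1, -0.2, 9.5, 0, 0, 0, 0], [0.1, -0.2, 9.5, 0, 0, 0, 0]]]' --force 20

```text
time_s: 2.9
ee_pos: [0.6205, -0.0026, 0.1117]
eef_rot: [-3.141, -0.002, 0.133]
force: [-2.4, 0.0, 5.5]
grip_width: 0.0112
```

play_rows --steps '[[[-0.5, 0, 0, 0, 0, 0, 0], [-1.5, 0, 0, 0, 0, 0, 0], [-2.5, 0, 0, 0, 0, 0, 0], [-3.5, 0, 0, 0, 0, 0, 0], [-4.5, 0, 0, 0, 0, 0, 0], [-5.5, 0, 0, 0, 0, 0, 0], [-6.5, 0, 0, 0, 0, 0, 0], [-7.5, 0, 0, 0, 0, 0, 0], [-8.5, 0, 0, 0, 0, 0, 0], [-9.5, 0, 0, 0, 0, 0, 0], [-10.5, 0, 0, 0, 0, 0, 0], [-11.5, 0, 0, 0, 0, 0, 0], [-12.5, 0, 0, 0, 0, 0, 0], [-13.5, 0, 0, 0, 0, 0, 0], [-14.5, 0, 0, 0, 0, 0, 0], [-15.3, 0, 0, 0, 0, 0, 0], [-15.8, 0, 0, 0, 0, 0, 0], [-16.1, 0, 0, 0, 0, 0, 0], [-16.3, 0, 0, 0, 0, 0, 0], [-16.3, 0, 0, 0, 0, 0, 0]]]'

```text
time_s: 4.57
ee_pos: [0.4585, -0.0247, 0.1117]
eef_rot: [3.141, -0.002, 0.133]
force: [-0.6, -5.2, -0.0]
grip_width: 0.0114
```

play_rows --steps '[[[-0.2, 0, 0, 0, 0, 0, 0], [-0.4, 0, 0, 0, 0, 0, 0], [-0.6, 0, 0, 0, 0, 0, 0], [-0.8, 0, 0, 0, 0, 0, 0], [-1.0, 0, 0, 0, 0, 0, 0], [-1.0, 0, 0, 0, 0, 0, 0]]]'

```text
time_s: 5.07
ee_pos: [0.4508, -0.0258, 0.1119]
eef_rot: [3.14, -0.009, 0.132]
force: [25.4, 2.3, -19.1]
grip_width: 0.0114
```

play_rows --steps '[[[0.2, 0, 0, 0, 0, 0, 0], [0.2, 0, 0, 0, 0, 0, 0.38], [0.2, 0, 0, 0, 0, 0, 0.38], [0.2, 0, 0, 0, 0, 0, 0.38], [0.2, 0, -2, 0, 0, 0, 0.38], [0.2, 0, -5, 0, 0, 0, 0.38], [0.2, 0, -8, 0, 0, 0, 0.38], [0.2, 0, -10, 0, 0, 0, 0.38], [2, 0, -12, 0, 0, 0, 0.5], [5, 0, -12, 0, 0, 0, 0.5], [8, 0, -12, 0, 0, 0, 0.5], [11, 0, -12, 0, 0, 0, 0.5], [14, 0, -12, 0, 0, 0, 0.5], [15.5, 0, -12, 0, 0, 0, 0.5], [15.5, 0, -12, 0, 0, 0, 0.5], [15.5, 0, -12, 0, 0, 0, 0.5]]]'

```text
time_s: 6.4
ee_pos: [0.6032, -0.0052, 0.2326]
eef_rot: [3.141, -0.008, 0.133]
force: [-0.6, -0.2, 0.9]
grip_width: 0.0468
```

```bash
python3 - <<'E'
from h import *
o=ctrl.get_obs();print(o['ee_pos'],o['eef_rot'],o['qpos'],o['grip_width'],o['force'])
snap('wrist','w2'); print(proj('w2',[.6044,-.005,.14]))
E
```

```text
[ 0.60324347 -0.00522002  0.2325874 ] [ 3.14079653 -0.00762101  0.13259557] [-6.96977328e-02  3.97378626e-01  1.32758382e+00  7.61221468e-04
  1.40900469e+00 -2.02410032e-01] 0.04684205386146107 [-0.57712764 -0.18512139  0.87828278]
{'fovy': 64.31589967195505, 'cx': 273.6511245995934, 'cy': 207.63942047443447, 'world_to_cam': array([[ 0.99131164,  0.13133817,  0.00717816, -0.59930545],
       [-0.1240806 ,  0.95185363, -0.28031888,  0.11583577],
       [-0.04364913,  0.2769927 ,  0.9598801 , -0.389934  ],
       [ 0.        ,  0.        ,  0.        ,  1.        ]])}
[273.87695364 211.36780665]
```

View pics/w2.png

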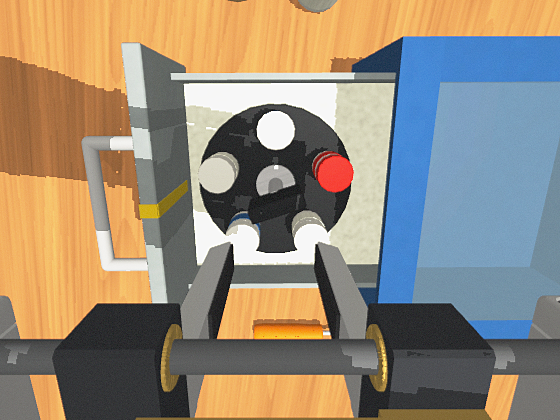

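Drawer is open and the drawer interior is visible. The red lid is at (335,173), a white one at (276,130), and the knob is around (275,203).

```bash
python3 - <<'E'
from h import *
r=ray('w2',335,173,.086);w=ray('w2',276,130,.086);w2=ray('w2',217,173,.086)
print('red',r,'w',w,w2)
ax=np.array([.6044,-.005,.086])
for q in(r,w,w2): d=q-ax; print(np.linalg.norm(d[:2]),np.degrees(np.arctan2(d[1],d[0])))
# circle through the three lid centres with radius check
from scipy.optimize import least_squares
f=lambda p:np.r_[[ (p[:2]+.062*np.array([np.cos(p[2]+k*2*np.pi/5),np.sin(p[2]+k*2*np.pi/5)])-q[:2]) for k,q in((0,r),(1,w),(2,w2))]].ravel()
s=least_squares(f,[.6,0,.4]);print(s.x[:2],np.degrees(s.x[2]),s.fun)
print('knob',ray('w2',274,203,.14))
im=cv2.imread('pics/w2.png')[90:260,190:370]; cv2.imwrite('pics/w2c.png',cv2.resize(im,None,fx=3.5,fy=3.5,interpolation=cv2.INTER_CUBIC))
E
```

```text
red [0.66150886 0.02572345 0.086     ] w [0.59835805 0.05907656 0.086     ] [0.54636039 0.01062122 0.086     ]
0.06484868631009288 28.27938019578953
0.0643607825579856 95.38664212124222
0.060105066744920714 164.935954600193
[ 0.60644901 -0.00134509] 25.51473924242409 [ 8.93568821e-04 -3.62455262e-04 -1.74807885e-05  1.04584901e-03
 -8.76088031e-04 -6.83393762e-04]
knob [0.60353412 0.00231369 0.14      ]
```

View pics/w2c.png

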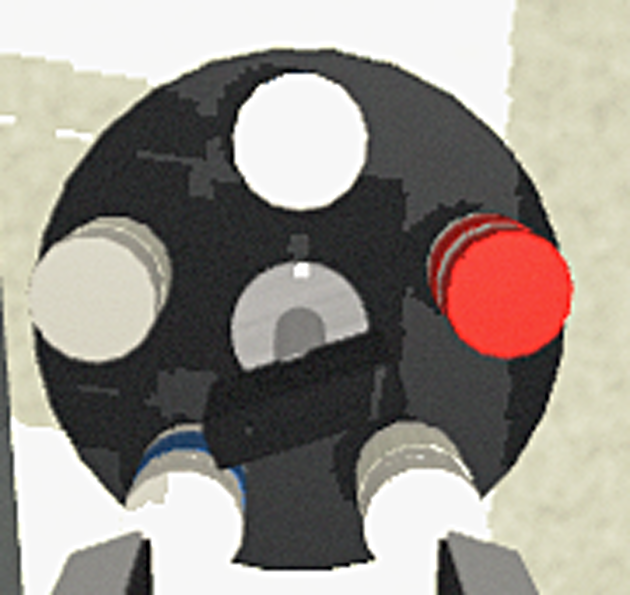

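Axis fit (0.6064, -0.0013), carousel yaw about -154.5°, with residuals of 1 mm. The top-camera estimate is y≈-0.005, so I go between the two and let contact refine it.

play_rows --steps '[[[0.25, -0.2, 0, 0, 0, 1.258, 0.6], [0.25, -0.2, 0, 0, 0, 1.258, 0.6], [0.25, -0.2, 0, 0, 0, 1.258, 0.6], [0.25, -0.2, 0, 0, 0, 1.258, 0.6], [0.25, -0.2, 0, 0, 0, 1.258, 0.6], [0.25, -0.2, 0, 0, 0, 1.258, 0.6], [0.25, -0.2, 0, 0, 0, 1.258, 0.6], [0.25, -0.2, 0, 0, 0, 1.258, 0.6], [0.25, -0.2, 0, 0, 0, 1.258, 0.6], [0.25, -0.2, 0, 0, 0, 1.258, 0.6], [0.25, -0.2, 1, 0, 0, 1.258, 0.6], [0.25, -0.2, 3, 0, 0, 1.258, 0.6], [0.25, -0.2, 5, 0, 0, 1.258, 0.6], [0.25, -0.2, 7, 0, 0, 1.258, 0.6], [0.25, -0.2, 9, 0, 0, 1.258, 0.6], [0.25, -0.2, 10.5, 0, 0, 1.258, 0.6], [0.25, -0.2, 12, 0, 0, 1.258, 0.6], [0.25, -0.2, 12.9, 0, 0, 1.258, 0.6], [0.25, -0.2, 12.9, 0, 0, 1.258, 0.6]]]'

```text
time_s: 8.03
ee_pos: [0.6048, -0.0031, 0.1019]
eef_rot: [-3.137, -0.002, -1.123]
force: [0.6, 0.3, 0.4]
grip_width: 0.0564
```

play_rows --steps '[[[0, 0, 0, 0, 0, 0, 0.3], [0, 0, 0, 0, 0, 0, 0], [0, 0, 0, 0, 0, 0, 0], [0, 0, 0, 0, 0, 0, 0], [0, 0, 0, 0, 0, 0, 0], [0, 0, 0, 0, 0, 0, 0], [0, 0, 0, 0, 0, 0, 0]]]' --force 8

```text
time_s: 8.62
ee_pos: [0.6052, -0.0039, 0.1022]
eef_rot: [-3.137, -0.004, -1.123]
force: [1.0, -3.1, 0.2]
grip_width: 0.0152
```

```bash
python3 - <<'E'
from h import *
o=ctrl.get_obs();print(o['ee_pos'],o['eef_rot'],o['qpos'],o['grip_width'],o['force'],o['moment'])
E
```

```text
[ 0.60516753 -0.00390214  0.10223656] [-3.13656061 -0.00383297 -1.12302114] [-6.65768311e-02  5.15500834e-01  1.46915492e+00 -9.43408538e-04
  1.15067041e+00  1.05681676e+00] 0.015160883811961998 [ 0.95118092 -3.05644032  0.15797787] [-0.61285478 -0.22514628  0.01399868]
```

Knob is held (15 mm). The small side force suggests the axis is ~1 mm towards -y, so I correct that and rotate.

play_rows --steps '[[[0.1, 0, 0, 0, 0, -0.06, 0], [0.1, 0, 0, 0, 0, -0.16, 0], [0.1, 0, 0, 0, 0, -0.26, 0], [0.1, 0, 0, 0, 0, -0.36, 0], [0.1, 0, 0, 0, 0, -0.46, 0], [0.1, 0, 0, 0, 0, -0.56, 0], [0.1, 0, 0, 0, 0, -0.66, 0], [0.1, 0, 0, 0, 0, -0.76, 0], [0.1, 0, 0, 0, 0, -0.86, 0], [0.1, 0, 0, 0, 0, -0.96, 0], [0.1, 0, 0, 0, 0, -1.06, 0], [0.1, 0, 0, 0, 0, -1.16, 0], [0.1, 0, 0, 0, 0, -1.26, 0], [0.1, 0, 0, 0, 0, -1.36, 0], [0.1, 0, 0, 0, 0, -1.42, 0], [0.1, 0, 0, 0, 0, -1.42, 0]]]'

```text
time_s: 9.95
ee_pos: [0.6059, -0.0046, 0.1023]
eef_rot: [3.139, -0.006, 0.3]
force: [2.7, 1.5, -1.7]
grip_width: 0.0152
```

```bash
python3 - <<'E'
from h import *
o=ctrl.get_obs();print(o['ee_pos'],o['eef_rot'],o['qpos'],o['grip_width'],o['force'],o['moment'])
E
```

```text
[ 0.60587462 -0.00458141  0.10226668] [ 3.13863887 -0.00636799  0.30003395] [-6.77964267e-02  5.16514353e-01  1.46752871e+00 -5.10795402e-04
  1.15054546e+00 -3.67614205e-01] 0.015234008302593315 [ 2.7446268   1.46981484 -1.66987372] [ 0.30139708 -0.61115712  0.00333641]
```

play_rows --steps '[[[0.05, 0, 0, 0, 0, -0.06, 0], [0.05, 0, 0, 0, 0, -0.16, 0], [0.05, 0, 0, 0, 0, -0.26, 0], [0.05, 0, 0, 0, 0, -0.36, 0], [0.05, 0, 0, 0, 0, -0.46, 0], [0.05, 0, 0, 0, 0, -0.56, 0], [0.05, 0, 0, 0, 0, -0.66, 0], [0.05, 0, 0, 0, 0, -0.76, 0], [0.05, 0, 0, 0, 0, -0.86, 0], [0.05, 0, 0, 0, 0, -0.96, 0], [0.05, 0, 0, 0, 0, -1.06, 0], [0.05, 0, 0, 0, 0, -1.16, 0], [0.05, 0, 0, 0, 0, -1.26, 0], [0.05, 0, 0, 0, 0, -1.36, 0], [0.05, 0, 0, 0, 0, -1.405, 0], [0.05, 0, 0, 0, 0, -1.405, 0], [0.05, 0, 0, 0, 0, -1.405, 0]]]'

```text
time_s: 11.37
ee_pos: [0.6065, -0.0036, 0.1023]
eef_rot: [3.134, 0.001, 1.703]
force: [2.0, 5.3, -0.3]
grip_width: 0.0152
```

```bash
python3 - <<'E'
from h import *
o=ctrl.get_obs();print(o['ee_pos'],o['eef_rot'],o['grip_width'],o['force'],o['moment'])
snap('wrist','w3');snap('top','t3')
a=cv2.imread('pics/t3.png')[85:245,195:365]; cv2.imwrite('pics/t3c.png',cv2.resize(a,None,fx=3.75,fy=3.75,interpolation=cv2.INTER_CUBIC))
E
```

```text
[ 0.60648795 -0.00363767  0.10228716] [3.13432602e+00 7.39774695e-04 1.70300978e+00] 0.015198680223017494 [ 1.95710989  5.27787855 -0.28002919] [ 1.16307188 -0.50863522  0.03069702]
{'fovy': 64.31589967195505, 'cx': 273.6511245995934, 'cy': 207.63942047443447, 'world_to_cam': array([[-1.30991643e-01,  9.91383384e-01, -4.17683987e-04,
         8.24611206e-02],
       [-9.49829637e-01, -1.25621817e-01, -2.86431179e-01,
         5.76734713e-01],
       [-2.84015582e-01, -3.71233621e-02,  9.58100728e-01,
        -1.20037808e-01],
       [ 0.00000000e+00,  0.00000000e+00,  0.00000000e+00,
         1.00000000e+00]])}
{'fovy': 50.19568399201232, 'cx': 284.9775962475904, 'cy': 207.3870093915658, 'world_to_cam': array([[-5.81934409e-05, -9.99952502e-01,  9.74631350e-03,
        -1.68994873e-02],
       [ 9.87485288e-01,  1.47963977e-03,  1.57704208e-01,
        -6.11110803e-01],
       [-1.57711139e-01,  9.63351854e-03,  9.87438298e-01,
        -1.44394133e+00],
       [ 0.00000000e+00,  0.00000000e+00,  0.00000000e+00,
         1.00000000e+00]])}
```

View pics/w3.png

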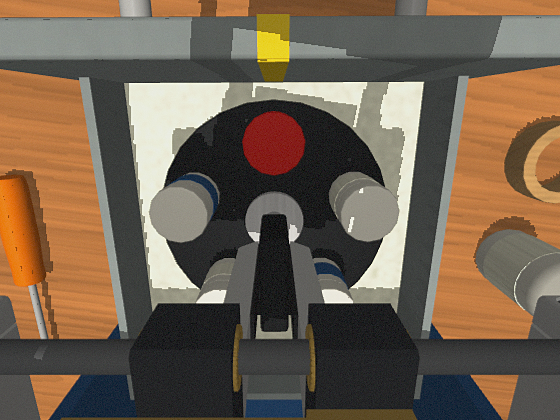

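View pics/t3c.png

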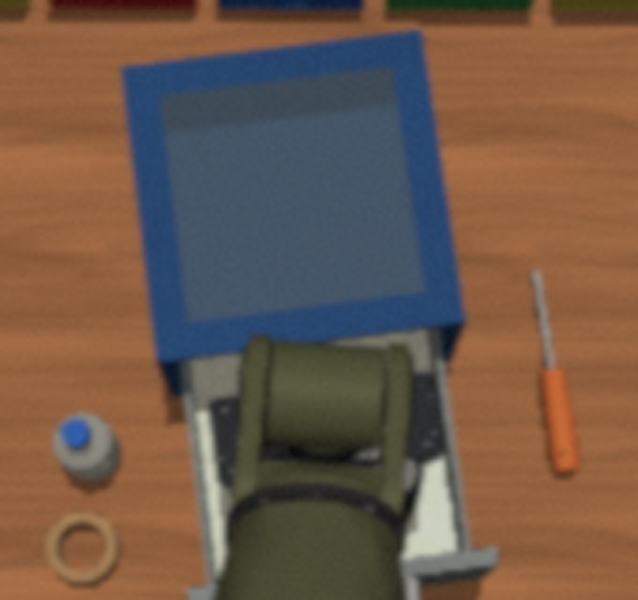

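The wrist view shows the red lid at (274,143) in line with the yellow stripe at column 273. The other items look unmoved. One check of how far the drawer is out, then I hand in.

```bash
python3 - <<'E'
from h import *
x=np.array([.9908,.1345,0]); m=np.array([.694,.0061,.14])
for n,v in(('panel outer top',15),('stripe inner top',57)):
    p=ray('w3',273,v,.143); print(n,p,-(p-m)@x)
r=ray('w3',274,143,.086); s=ray('w3',273,40,.143); print('red',r,'in front of cabinet',-(r-m)@x,'lateral red-stripe mm',1e3*(r-s)@np.array([-x[1],x[0],0]))
o=ctrl.get_obs(); print(o['time_s'],o['joint_vel'].round(3))
E
```

```text
panel outer top [ 0.4923125  -0.01830849  0.143     ] 0.203114919228654
stripe inner top [ 0.506321  -0.0164655  0.143    ] 0.18898741147697498
red [ 0.54368608 -0.01110236  0.086     ] in front of cabinet 0.15124475352211994 lateral red-stripe mm 0.26421532212603044
11.4667 [ 0.     0.002 -0.001  0.     0.001  0.001]
```

```bash
python3 -c "
from station import ctrl; print(ctrl.hand_in())
o=ctrl.get_obs(); print(o['grip_width'],o['force'])"
```

```text
the job is handed in; nothing more can be done
None
the job is handed in; nothing more can be done
```

I pulled the drawer out to its stop by the handle, then gripped the carousel's knob and turned it about 162° until the red jar stood at the front. I handed the job in at about 11.5 s with the gripper still holding the knob; the hand-in gives no verdict.

**Last checks before handing in:**
- **Drawer:** about 188 mm out, measured from the wrist picture.
- **Red lid:** about 0.3 mm sideways from the yellow stripe, and 151 mm in front of the cabinet where 152 mm is expected.
- **Grip:** set to 8 N, with the fingers 15 mm apart on the 14 mm bar. The arm was at rest, with about 5 N of side force on the wrist.
- **Other things:** the bottle, tape roll and screwdriver showed no movement in the last top view. I did not re-check the carton, bin, mug and filter, but the arm never worked near them.

**Disagreement:** the top and wrist cameras put the carousel's axis about 4–5 mm apart in y. I aimed between the two and corrected by contact force after gripping.

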